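# Right the smelling canister, seat its locked double lid, lift the cover alone

### The arm

A 6-joint arm with a two-finger parallel gripper is mounted at the origin on a cart in front of the work surface, level with it; the furniture and walls round the work are solid. World frame = base frame: x ahead of the robot, y to its left, z up, the work surface at z = 0. Lengths are in m, angles in rad, forces in N, time in s.
With the tool pointing down it reaches from about 0.425 to 0.95 m from the base axis. Payload 3.5 kg.
Tool frame: the origin (TCP) lies between the finger pads; the fingertips stand 22 mm ahead of it and the grasp point (between the pads) lies 3 mm ahead of it (ctrl.nose_length is the z of the fingertips in the tool frame, in m); z points along the fingers, y is the line along which they close (so a half turn about z gives the same grasp; the last joint's range is limited). The gripper opens to 85 mm and grips with 20 to 120 N. Pads are 22 mm wide; open, the fingers measure 114 mm over their backs; the gripper's body (76 mm by 85 mm) begins 54 mm behind the grasp point. The pads swing forward as they close: fully open they stand 13 mm farther back than shut.
Start: joints at [-1.282, 0.286, 1.577, -0, 1.279, -0.15], TCP at [0.287, -0.611, 0.253] pointing down, gripper open.
Joint ranges: [-2.77, 2.77], [-0.9, 2.22], [0.21, 2.48], [-1.53, 4.67], [0.24, 2.81], [-2.84, 2.84]. Speed limits (rad/s): [2.79, 2.79, 3.14, 3.14, 3.14, 3.14].

### API

Orientations are given as a unit quaternion [x, y, z, w].
In Python, from plant import ctrl gives the robot as it stands. The module is installed in compiled form; this text tells all that it offers.
- The arm moves only by the tool send_rows, never from a script. Its argument "rows" is text: rows parted by semicolons, each of 7 numbers parted by spaces: the turn, a rotation vector about the tool's x, y, z in degrees, then the shift along the tool's x, y, z in mm, then the opening, from -1 (shut) to 1 (fully open). A call has 1 to 8 rows; each row is the pose to reach, as a shift and turn from the pose commanded when the call began, along the tool's axes at that moment; what a row does not reach only later rows make up. A row lasts 1/8 s, in which the tool goes at most 62.5 mm and 10.7 degrees, less where a joint would pass 70% of its speed; a pose out of reach is approached as far as the arm can. A call with a gripper value outside its range is refused whole. The fingers move at their own pace and stop on an object; "grip_force" is the grip in N (left out, the last holds). Time passes only in rows, so rows that repeat a pose let the fingers close. It gives the time, the measured TCP pose, the force, the opening and the grip force at its end, in the units of the state.
- ctrl.get_state(): the state, without advancing time (a new reading comes with each control period).
- ctrl.read_camera(name): name is "side" or "top" or "wrist"; returns a dict with "color" (480x640x3 uint8, red, green, blue), "fx", "fy", "cx", "cy" (pixels), "extrinsics" (4x4, takes a point from world to camera coordinates). Camera axes: x right, y down, z forward; pixel columns grow to the right and rows downward; lengths in m; the calibration is good to about 2 mm. A picture is of the moment at which its call begins. There is no depth.
- ctrl.sign_off(): hands the job in; it is judged then, once.
Trained networks look in a picture, given as the dict that the camera call returned (one of the last four; its "shot" number tells which), for a name from the list of things; names that differ only in an ending like _2 or _b are one class to them, and where a whole thing is asked for, a point or a joint stands for the part that bears it (a point fixed in the world has none). Each returns a list of dicts, best first, with "p" (0 to 1); they miss things now and then, are a little off and sometimes report something else, mostly with a low value. They report only what shows in the picture. A call takes as long as a camera call. They do not tell look-alikes from the thing itself.
- ctrl.look_for(picture, target): "position" ([x, y, z] in m, in the coordinates of the camera as it stood for that picture, good to about 4 mm: the middle of the surface that is visible of it).
The state is a dict: "time": time; "qpos": joint angles; "dq": joint speeds; "joint_efforts": joint torques, N m; "eef_pos": TCP position; "tcp_rot": TCP orientation; "contact_force": force on the tool from outside, world axes, zero at the start; "wrist_torque": the same for the moment, N m; "opening": opening from 0.0 (shut) to 1.0 (fully open); "finger_force": force on a finger pad.
Only numpy, scipy, OpenCV 4.12 (cv2) and the standard library are available. Lean on these libraries where they do the work, as an engineer would, in place of code of your own. Each camera call takes 0.05 s, during which the arm holds its last target. There are 200 camera calls.

### The job

The canister that customers sniff the loose tea from has been knocked over: stand it upright on the counter and let go of it. Take its double lid, the pierced inner lid still locked under the wooden cover, and lower it onto the canister until the inner lid sits fully home in the mouth. Then turn the cover until its slot lines up with the inner lid's T-bar, lift the cover alone straight off, and finish still holding it, level and still, at least 10 cm above the canister, with the inner lid left seated, the canister standing and the goods around it not shoved or knocked over.

Things in the scene. Friction and masses are not known exactly. Their poses are not given: they have to be found in the camera images.
- canister: Plain steel canister: straight open tube with closed bottom, outside diameter 51 mm, 95 mm tall, mouth 47 mm wide, 0.3 to 0.5 kg. Starts lying on its side on the counter, left or right of the middle, mouth roughly to the robot's right; slight facets keep it from rolling. Origin: centre of the bottom's underside; z runs from bottom to mouth (level as it lies, up when it stands).
- canister_mouth (a point): Centre of the canister's mouth in the plane of the rim, 95 mm from the bottom. Pinched lightly (4 to 8 N) across its diameter near the mouth and lifted, the canister may swing bottom-down between the fingertips part or all of the way.
- inner_lid: Inner lid, 0.1 kg. From its foot up: black tapered plug (38 mm diameter at the foot, 44 mm from 8 mm up, 16 mm long), pierced steel flange (54 mm diameter, 3 mm thick), boss, thin stem, steel T-bar. Starts standing on the counter under the cover. Origin: centre of the plug's foot; z up; x along the T-bar. Home in the canister, the flange rests on the rim, this origin 79 mm above the canister's.
- tbar (a point): Middle of the T-bar (24 x 6 x 5 mm), 31.5 mm above the inner lid's origin. Only the bar shows above the cover. While bar and slot are more than about 0.4 rad out of line the lids are locked: lifted by the cover's side, the inner lid comes too, hanging from its bar after 2 mm of play. Within about 0.12 rad of line the cover passes over the bar and comes off.
- cover: Round wooden cover, 64 mm in diameter, 15 mm tall, open below, 0.07 kg, with a slot through the middle of its top. Starts on the inner lid, its lower edge 12 mm above the inner lid's origin, its x turned 0.95 to 1.4 rad anticlockwise (seen from above) from the inner lid's x, so a clockwise turn by that angle lines slot and bar up. Origin: centre of the lower edge; z up; x along the slot.
- cover_slot (a point): Centre of the slot (30 x 11 mm), on the cover's top face, 15 mm above its lower edge. With the inner lid home, the cover can rest on its boss or be held up to 2 mm higher; the inner lid stays put while the cover is turned.
- candle_glass: Bystander: candle in a patterned glass, 83 mm in diameter, 75 mm tall. Origin: centre of its underside.
- soap_carton: Bystander: small yellow soap carton lying flat, 58 x 88 x 30 mm. Origin: centre of its underside.
- oil_tin: Bystander: yellow oil bottle with dark shoulder and pale cap, 70 mm in diameter, 128 mm tall. Origin: centre of its underside.
- balm_tube: Bystander: lip balm tube standing on end, 17 mm in diameter, 67 mm tall. Origin: centre of its underside.
- seed_jar: Bystander: round jar with black lid, 77 mm in diameter, 84 mm tall. Origin: centre of its underside.
- small_book: Bystander: book lying flat at the left, 130 x 172 x 22 mm. Origin: centre of its underside.
Not all that is in view belongs to the job. There is more than one size of the cover; the one meant has the size given above.

How it is judged:
By the outcome, as a careful person would: the job done as asked, in the order asked, and still so for the second after the job is handed in, while the arm keeps its last pose, push and grip.
It also fails if it takes over 70 s, if anything falls off the work surface, if the arm or the gripper's body presses on something with over 40 N, if the wrist force passes 120 N, or if a joint passes its speed limit or range.

## Working session

There is one attempt and no reset: what is moved stays moved. The work goes in short steps, Python scripts to look and compute and a tool call to move; the robot and the scene stay as the last step left them, time stands still between calls to the robot, and variables do not carry over. Pictures are saved under pics/ and viewed, at most 10 in all, crops included, and the job is handed in when it is done.

Besides the shell and the picture viewer there is one more tool, called after "Call:" by a JSON object that holds its "api" and its "payload". send_rows: Moves the arm, as the interface text tells. Its arguments: {"type":"object","properties":{"rows":{"type":"string"},"grip_force":{"type":"number"}},"required":["rows"]}

```bash
mkdir -p pics
cat > h.py <<'E'
import numpy as np, cv2
from scipy.spatial.transform import Rotation as R
from plant import ctrl
def cam(n): return ctrl.read_camera(n)
def save(p,f,crop=None,s=1):
    im=p["color"][:,:,::-1]
    if crop: im=im[crop[1]:crop[3],crop[0]:crop[2]]
    cv2.imwrite(f,cv2.resize(im,None,fx=s,fy=s,interpolation=cv2.INTER_CUBIC))
def w(p,c):
    E=np.array(p["extrinsics"]); return E[:3,:3].T@(np.array(c)-E[:3,3])
def px(p,X):
    E=np.array(p["extrinsics"]); c=E[:3,:3]@np.array(X)+E[:3,3]
    return np.array([p["fx"]*c[0]/c[2]+p["cx"],p["fy"]*c[1]/c[2]+p["cy"]])
def ray(p,u,v,z):
    E=np.array(p["extrinsics"]); d=E[:3,:3].T@np.array([(u-p["cx"])/p["fx"],(v-p["cy"])/p["fy"],1]); o=-E[:3,:3].T@E[:3,3]
    return o+d*(z-o[2])/d[2]
def find(p,names,k=4):
    for n in names:
        for r in ctrl.look_for(p,n)[:k]:
            X=w(p,r["position"]); print(n,round(r["p"],2),X.round(3),px(p,X).round())
def st():
    s=ctrl.get_state(); print("t",round(s["time"],2),"pos",np.round(s["eef_pos"],4),"rot\n",R.from_quat(s["tcp_rot"]).as_matrix().round(3),"q",np.round(s["qpos"],3),"F",np.round(s["contact_force"],1),"op",round(s["opening"],3),"ff",s["finger_force"]); return s
def rel(X):
    s=ctrl.get_state(); return R.from_quat(s["tcp_rot"]).as_matrix().T@(np.array(X)-s["eef_pos"])*1000
E
python3 - <<'E'
from h import *
a=cam("top");b=cam("side")
save(a,"pics/top.png");save(b,"pics/side.png")
N=["canister","canister_mouth","tbar","cover","cover_slot","inner_lid"]
print("top");find(a,N+["candle_glass","soap_carton","oil_tin","balm_tube","seed_jar","small_book"])
print("side");find(b,N)
st();print(a["fx"],a["extrinsics"],b["fx"],b["extrinsics"],ctrl.nose_length)
E
```

```text
top
canister 0.9 [0.473 0.056 0.047] [297. 266.]
canister 0.71 [0.649 0.343 0.092] [158. 179.]
canister_mouth 0.7 [0.473 0.054 0.052] [297. 266.]
tbar 0.52 [ 0.447 -0.117  0.022] [377. 279.]
cover 0.87 [0.378 0.043 0.009] [303. 311.]
cover 0.75 [ 0.444 -0.111  0.026] [374. 281.]
cover 0.64 [ 0.443 -0.219  0.011] [423. 282.]
cover 0.64 [ 0.45  -0.317  0.084] [479. 276.]
cover_slot 0.89 [ 0.442 -0.222  0.009] [424. 282.]
cover_slot 0.7 [ 0.445 -0.117  0.03 ] [377. 280.]
cover_slot 0.65 [ 0.634 -0.012  0.06 ] [329. 191.]
inner_lid 0.62 [0.644 0.345 0.091] [158. 181.]
inner_lid 0.58 [ 0.446 -0.115  0.023] [376. 280.]
candle_glass 0.82 [ 0.632 -0.013  0.06 ] [329. 192.]
soap_carton 0.57 [0.631 0.152 0.032] [254. 195.]
oil_tin 0.58 [0.647 0.345 0.092] [158. 180.]
balm_tube 0.54 [ 0.378 -0.02   0.066] [333. 311.]
balm_tube 0.19 [0.472 0.054 0.047] [297. 266.]
seed_jar 0.63 [ 0.452 -0.317  0.086] [479. 274.]
seed_jar 0.16 [ 0.634 -0.01   0.06 ] [328. 191.]
small_book 0.84 [0.422 0.351 0.019] [160. 291.]
small_book 0.4 [ 0.445 -0.114  0.025] [376. 280.]
small_book 0.32 [ 0.377 -0.019  0.065] 
[... 560 characters left out ...]
[ 0.2868 -0.611   0.2533] rot
 [[ 0.905  0.425  0.   ]
 [ 0.425 -0.905 -0.   ]
 [-0.     0.    -1.   ]] q [-1.282  0.286  1.577  0.     1.279 -0.15 ] F [ 0.1 -0.6  0.4] op 0.997 ff 0.0
452.7352204909424 [[ 1.41814295e-03 -9.99963112e-01  8.47137704e-03 -3.48606232e-04]
 [-9.86794564e-01 -2.77148380e-03 -1.61953105e-01  5.33285489e-01]
 [ 1.61970609e-01 -8.12983616e-03 -9.86762093e-01  9.30618725e-01]
 [ 0.00000000e+00  0.00000000e+00  0.00000000e+00  1.00000000e+00]] 588.3956004412705 [[-0.99215699 -0.12428074 -0.01337161  0.51961512]
 [-0.04889602  0.48432986 -0.87351804  0.07730143]
 [ 0.11503773 -0.86601321 -0.4866081   1.30674874]
 [ 0.          0.          0.          1.        ]] 0.022
```

View pics/top.png

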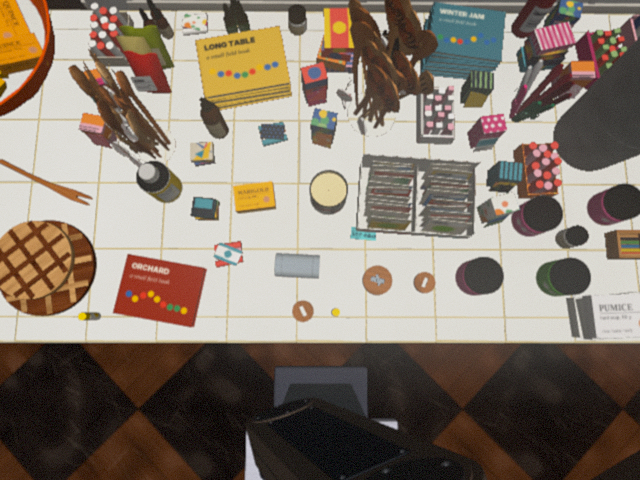

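View pics/side.png

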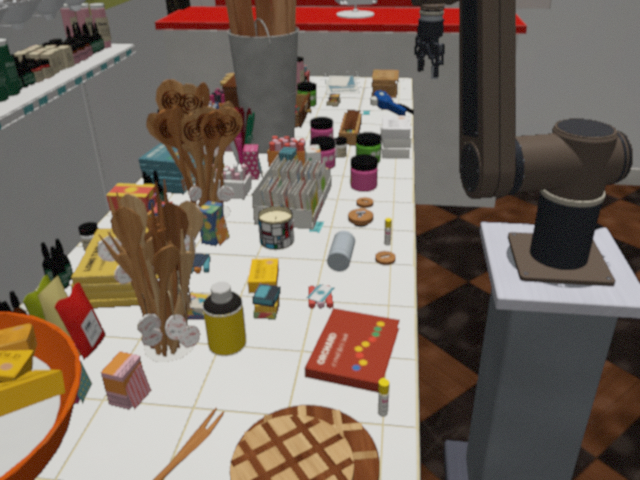

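Top view: the canister lies at (297,265) with its mouth to the right. The cover candidates are (377,280), a large one with a T-bar on top, plus small discs at (303,311) and (424,282), and the seed-jar lid at (479,275). I choose (377,280): it is the biggest disc, raised, and has the bar across its slot. I'll check that in a crop.

Run:
```python
from h import *
a=cam("top"); save(a,"pics/c1.png",(270,240,450,330),4)
g=lambda u,v,z: ray(a,u,v,z).round(4)
print(g(275,265,.03),g(319,265,.03),g(363,280,.027),g(392,280,.027),g(415,282,.015),g(434,282,.015))
```

```text
[0.4766 0.1034 0.03  ] [0.4768 0.0084 0.03  ] [ 0.4449 -0.0866  0.027 ] [ 0.445  -0.1492  0.027 ] [ 0.4416 -0.2014  0.015 ] [ 0.4417 -0.243   0.015 ]
```

View pics/c1.png

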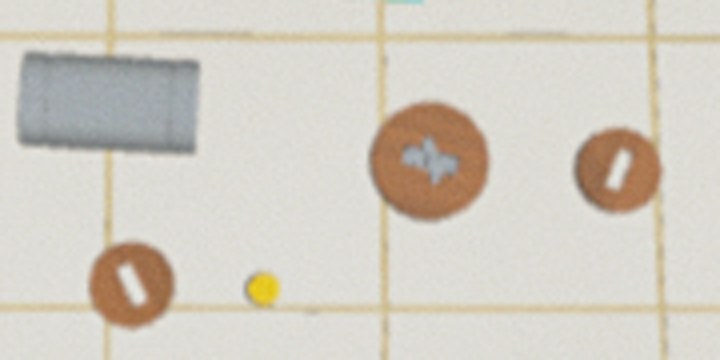

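The crop confirms it. The disc centred at crop (430,160) spans about 62 mm and carries the steel T-bar, while the two ~41 mm discs have empty slots. The canister axis runs slightly down to the right, with the right end at crop (196,107).

```bash
cat >> h.py <<'E'
def mv(X,M=None):
    """rotvec deg + shift mm in present tool frame to reach TCP X, rotation M"""
    s=ctrl.get_state(); A=R.from_quat(s["tcp_rot"])
    rv=[0,0,0] if M is None else (A.inv()*R.from_matrix(M)).as_rotvec(degrees=True)
    print("MV",np.round(rv,1),rel(X).round(1))
def tool(z,y):
    z=np.array(z,float);z/=np.linalg.norm(z);y=np.array(y,float);y-=z*(y@z);y/=np.linalg.norm(y)
    return np.c_[np.cross(y,z),y,z]
E
python3 -c "
from h import *
mv([.47,-.10,.25],tool([0,0,-1],[1,-.04,0]))"
```

```text
MV [  0.    0.  -62.6] [ 382.9 -384.8    3.3]
```

Call:
{"api": "send_rows", "payload": {"rows": "0 0 -10 48 -48 3 1;0 0 -20 96 -96 3 1;0 0 -30 144 -144 3 1;0 0 -40 192 -192 3 1;0 0 -50 240 -240 3 1;0 0 -58 288 -288 3 1;0 0 -62.5 336 -336 3 1;0 0 -62.5 383 -385 3 1"}}

```text
time: 2.05
eef_pos: [0.4563, -0.1387, 0.2508]
tcp_rot: [0.721, 0.692, 0.0, 0.001]
contact_force: [1.4, 0.6, 0.7]
opening: 1.002
finger_force: 0.0
```

Run:
```python
from h import *
s=st(); p=cam("wrist"); save(p,"pics/w1.png")
find(p,["canister","canister_mouth","tbar","cover","cover_slot","inner_lid"])
print(np.round(p["extrinsics"],3),p["fx"])
```

```text
t 2.05 pos [ 0.4563 -0.1387  0.2508] rot
 [[ 0.041  0.999  0.001]
 [ 0.999 -0.041 -0.001]
 [-0.001  0.001 -1.   ]] q [-0.508 -0.162  2.052  0.     1.25  -0.467] F [1.4 0.6 0.7] op 1.002 ff 0.0
canister 0.6 [0.477 0.028 0.042] [333.  26.]
canister_mouth 0.96 [0.473 0.021 0.046] [329.  33.]
tbar 0.8 [ 0.445 -0.12   0.019] [305. 193.]
tbar 0.64 [0.477 0.023 0.042] [334.  33.]
cover 0.98 [ 0.445 -0.118  0.026] [305. 192.]
cover 0.81 [0.377 0.042 0.011] [225.  26.]
cover 0.78 [ 0.445 -0.223  0.01 ] [310. 281.]
cover_slot 0.84 [ 0.447 -0.119  0.028] [307. 194.]
cover_slot 0.83 [ 0.438 -0.223  0.017] [304. 284.]
cover_slot 0.78 [0.383 0.043 0.011] [232.  24.]
inner_lid 0.87 [ 0.441 -0.121  0.022] [301. 195.]
inner_lid 0.37 [ 0.448 -0.119  0.026] [308. 194.]
[[ 0.999 -0.041  0.002 -0.462]
 [-0.04  -0.964  0.262 -0.149]
 [-0.008 -0.262 -0.965  0.343]
 [ 0.     0.     0.     1.   ]] 334.9085958583816
```

View pics/w1.png

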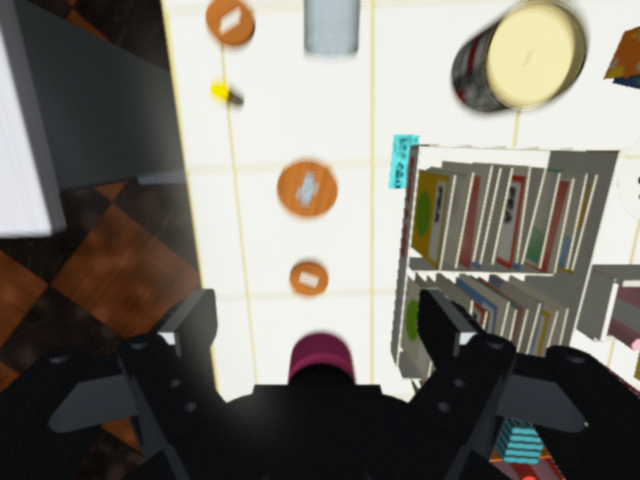

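Run:
```python
from h import *
p=cam("wrist")
for u,v,z in [(304,40,.0255),(359,40,.0255),(304,10,.0255),(361,10,.0255),(332,55,.015)]: print(ray(p,u,v,z).round(4))
z=np.array([.02,.5,-.866]); M=tool(z,[1,-.04,0]); G=np.array([.4745,.030,.0255])
mv(G-.003*M[:,2]-.09*M[:,2],M); mv(G-.003*M[:,2],M)
```

```text
[0.4504 0.0195 0.0255]
[0.501  0.0173 0.0255]
[0.4517 0.0437 0.0255]
[0.5031 0.0415 0.0255]
[0.4763 0.0084 0.015 ]
MV [ 0.  30.  -0.2] [126.1  11.6 144.3]
MV [ 0.  30.  -0.2] [171.1  11.5 222.2]
```

Call:
{"api": "send_rows", "payload": {"rows": "0 10 0 60 12 40 1;0 20 0 110 13 90 1;0 30 0 126 13 144 1;0 30 0 126 13 144 1;0 30 0 126 13 144 1;0 30 0 126 13 144 1"}}

```text
time: 3.2
eef_pos: [0.4761, -0.0167, 0.1094]
tcp_rot: [0.697, 0.67, 0.187, -0.176]
contact_force: [-0.1, -0.2, 1.3]
opening: 1.001
finger_force: 0.0
```

Run:
```python
from h import *
s=st(); p=cam("wrist"); save(p,"pics/w2.png")
z=np.array([.02,.5,-.866]); M=tool(z,[1,-.04,0]); G=np.array([.476,.030,.0255])
mv(G-.003*M[:,2],M)
find(p,["canister","canister_mouth"])
```

```text
t 3.2 pos [ 0.4761 -0.0167  0.1094] rot
 [[ 0.033  0.999  0.026]
 [ 0.867 -0.042  0.496]
 [ 0.497  0.006 -0.868]] q [-0.477  0.099  2.148  0.512  1.177 -0.705] F [-0.1 -0.2  1.3] op 1.001 ff 0.0
MV [0.3 0.2 0.1] [-1.4 -2.5 92.9]
canister 0.71 [0.48  0.047 0.045] [318. 216.]
canister_mouth 0.61 [0.474 0.048 0.05 ] [310. 212.]
```

View pics/w2.png

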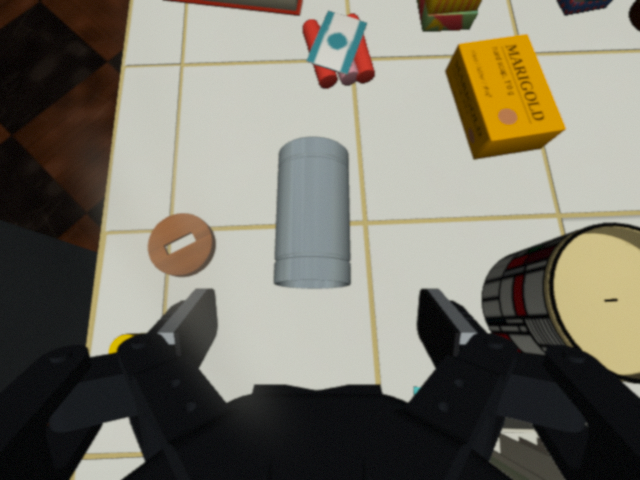

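The canister is centred between the fingers, its rim at (312,285). The balm tube at (120,340) is clear to the left.

Call:
{"api": "send_rows", "payload": {"rows": "0 0 0 0 -2 40 1;0 0 0 -1 -2 75 1;0 0 0 -1 -2 93 1;0 0 0 -1 -2 93 1;0 0 0 -1 -2 93 -1;0 0 0 -1 -2 93 -1;0 0 0 -1 -2 93 -1;0 0 0 -1 -2 93 -1", "grip_force": 50}}

```text
time: 4.35
eef_pos: [0.4753, 0.0296, 0.0268]
tcp_rot: [0.697, 0.669, 0.188, -0.178]
contact_force: [-1.1, -3.0, 7.1]
opening: 0.591
finger_force: 52.0
```

Call:
{"api": "send_rows", "payload": {"rows": "0 0 0 0 0 0 -1;0 0 0 0 0 0 -1", "grip_force": 50}}

```text
time: 4.6
eef_pos: [0.4753, 0.0296, 0.0268]
tcp_rot: [0.697, 0.669, 0.187, -0.178]
contact_force: [-1.0, -2.3, 6.2]
opening: 0.59
finger_force: 52.0
```

Run:
```python
from h import *
s=st(); p=cam("wrist"); save(p,"pics/w3.png")
M0=R.from_quat(s["tcp_rot"]).as_matrix()
# lift 60mm up; then rotate -90 about tool y
M=R.from_euler('x',90,degrees=True).as_matrix()@M0
P=np.array(s["eef_pos"])
print(M.round(2)); print(rel(P+[0,0,.08])); 
G=P+.003*M0[:,2]
T=np.array([.476,.06,.16]); mv(T-.003*M[:,2],M)
```

```text
t 4.6 pos [0.4753 0.0296 0.0268] rot
 [[ 0.035  0.999  0.023]
 [ 0.866 -0.042  0.499]
 [ 0.499  0.003 -0.866]] q [-0.389  0.245  2.183  0.596  0.994 -0.751] F [-1.  -2.3  6.2] op 0.59 ff 51.97455257177353
[[ 0.03  1.    0.02]
 [-0.5  -0.    0.87]
 [ 0.87 -0.04  0.5 ]]
[ 39.95114342   0.20431912 -69.28252438]
MV [ 3.1 89.9  2.1] [ 8.990e+01 -1.000e-01 -1.002e+02]
```

Run:
```python
from h import *
s=ctrl.get_state(); M0=R.from_quat(s["tcp_rot"]).as_matrix()
M=R.from_euler('x',-90,degrees=True).as_matrix()@M0
mv(np.array([.4753,.05,.14])-.003*M[:,2],M)
M=tool([0,-.866,-.5],[1,-.0,0]); mv(np.array([.4753,.05,.14])-.003*M[:,2],M)
```

```text
MV [ -3.1 -89.9  -2.1] [ 77.2  -0.7 -87.9]
MV [ -0.5 -89.9  -2.6] [ 77.2  -0.6 -87.9]
```

Call:
{"api": "send_rows", "payload": {"rows": "0 0 0 20 0 -35 -1;0 0 0 40 0 -70 -1;0 -10 0 60 0 -90 -1;0 -20 0 70 0 -90 -1;0 -30 0 75 0 -90 -1;0 -40 0 75 0 -90 -1;0 -50 0 75 0 -90 -1;0 -60 0 75 0 -90 -1"}}

```text
time: 5.65
eef_pos: [0.474, 0.0506, 0.1404]
tcp_rot: [0.697, 0.668, -0.188, 0.181]
contact_force: [-1.4, -1.1, -5.0]
opening: 0.591
finger_force: 53.5
```

Run:
```python
from h import *
s=st(); p=cam("side"); find(p,["canister","canister_mouth"])
M=tool([0,-.866,-.5],[1,-.0,0]); mv(np.array([.4753,.05,.14])-.003*M[:,2],M)
```

```text
t 5.65 pos [0.474  0.0506 0.1404] rot
 [[ 0.036  0.999 -0.021]
 [ 0.863 -0.041 -0.504]
 [-0.504  0.    -0.864]] q [ 0.132  0.088  2.093 -0.58   1.133  0.471] F [-1.4 -1.1 -5. ] op 0.591 ff 53.4932541847229
canister 0.73 [0.474 0.082 0.121] [342. 218.]
canister 0.45 [ 0.446 -0.116  0.025] [360. 215.]
canister_mouth 0.62 [0.476 0.079 0.123] [341. 217.]
MV [ -1.8 -30.1  -1.4] [-0.5  2.  -3. ]
```

Call:
{"api": "send_rows", "payload": {"rows": "0 -10 0 0 1 -1 -1;-1 -20 -1 0 2 -2 -1;-1.8 -30 -1.4 0 2 -3 -1;-1.8 -30 -1.4 0 2 -3 -1;-1.8 -30 -1.4 0 2 -3 -1"}}

```text
time: 6.42
eef_pos: [0.4771, 0.0513, 0.1435]
tcp_rot: [0.615, 0.611, -0.351, 0.353]
contact_force: [-0.1, -0.2, -3.2]
opening: 0.597
finger_force: 53.7
```

Run:
```python
from h import *
s=st(); p=cam("side");q=cam("top"); find(p,["canister","canister_mouth"]);find(q,["canister","canister_mouth"])
A=cv2.resize(p["color"][130:280,270:430,::-1],None,fx=2.5,fy=2.5);B=cv2.resize(q["color"][210:360,220:380,::-1],None,fx=2.5,fy=2.5)
cv2.imwrite("pics/s2.png",np.hstack([A,B]))
```

```text
t 6.42 pos [0.4771 0.0513 0.1435] rot
 [[ 0.006  1.    -0.001]
 [ 0.504 -0.004 -0.864]
 [-0.864  0.005 -0.504]] q [ 0.29   0.287  2.039 -0.996  1.405  0.791] F [-0.1 -0.2 -3.2] op 0.597 ff 53.655650317668915
canister 0.5 [0.463 0.071 0.08 ] [347. 233.]
canister_mouth 0.5 [0.465 0.07  0.08 ] [346. 232.]
canister 0.91 [0.483 0.056 0.077] [296. 260.]
```

View pics/s2.png

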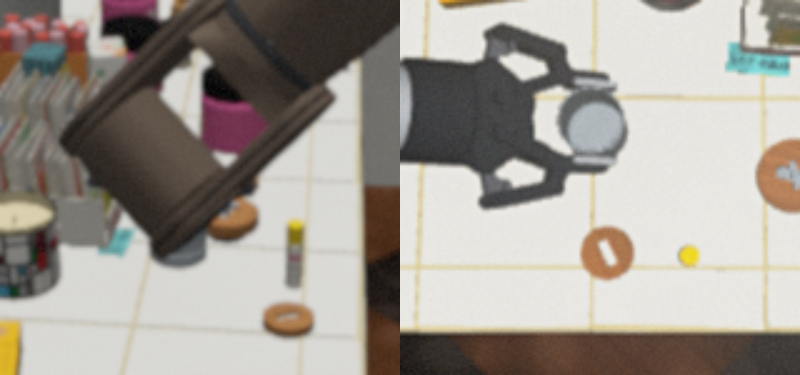

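The canister hangs upright in the grip. The top view shows the open mouth at crop (592,128) with the inner wall visible. Next I lower it.

Call:
{"api": "send_rows", "payload": {"rows": "0 0 0 26 0 15 -1;0 0 0 48 0 28 -1;0 0 0 54 0 31.5 -1;0 0 0 57 0 33 -1;0 0 0 59 0 34.2 -1;0 0 0 60 0 35 -1;0 0 0 60 0 35 -1"}}

```text
time: 7.6
eef_pos: [0.4773, 0.0516, 0.0743]
tcp_rot: [0.614, 0.611, -0.352, 0.355]
contact_force: [0.0, -1.1, -5.1]
opening: 0.59
finger_force: 53.6
```

Call:
{"api": "send_rows", "payload": {"rows": "0 0 0 .9 0 .5 -1;0 0 0 .9 0 .5 -1;0 0 0 1.7 0 1 -1;0 0 0 1.7 0 1 -1"}}

```text
time: 8.1
eef_pos: [0.4772, 0.0514, 0.0727]
tcp_rot: [0.614, 0.61, -0.353, 0.355]
contact_force: [-0.9, 0.4, 0.5]
opening: 0.591
finger_force: 53.7
```

Call:
{"api": "send_rows", "payload": {"rows": "0 0 0 .8 0 .4 -1;0 0 0 .8 0 .4 -1;0 0 0 .8 0 .4 0.3;0 0 0 .8 0 .4 0.5;0 0 0 .8 0 .4 1;0 0 0 .8 0 .4 1;0 0 0 .8 0 .4 1", "grip_force": 20}}

```text
time: 8.98
eef_pos: [0.4771, 0.0516, 0.0709]
tcp_rot: [0.614, 0.611, -0.352, 0.355]
contact_force: [-1.0, -0.4, -0.4]
opening: 1.0
finger_force: 0.0
```

Run:
```python
from h import *
s=st(); q=cam("top"); r=cam("wrist"); find(q,["canister","canister_mouth"]);find(r,["canister","canister_mouth"])
B=cv2.resize(q["color"][210:330,230:390,::-1],None,fx=2.5,fy=2.5)
cv2.imwrite("pics/s3.png",np.hstack([B,cv2.resize(r["color"][:,:,::-1],(400,300))]))
```

```text
t 8.97 pos [0.4771 0.0516 0.0709] rot
 [[ 0.005  1.     0.001]
 [ 0.5   -0.002 -0.866]
 [-0.866  0.005 -0.5  ]] q [ 0.291  0.43   2.032 -1.022  1.336  0.909] F [-1.  -0.4 -0.4] op 1.0 ff 0.0
canister 0.64 [0.48  0.053 0.012] [299. 265.]
canister_mouth 0.82 [0.483 0.056 0.009] [298. 263.]
canister 0.65 [0.481 0.07  0.051] [329. 261.]
canister_mouth 0.91 [0.476 0.072 0.055] [316. 271.]
```

Call:
{"api": "send_rows", "payload": {"rows": "0 0 0 0 0 -30 1;0 0 0 0 0 -60 1;0 0 0 0 0 -90 1;0 0 0 -50 0 -110 1;0 0 0 -90 0 -130 1;0 0 0 -90 0 -130 1"}}

```text
time: 10.02
eef_pos: [0.4784, 0.1199, 0.2181]
tcp_rot: [0.616, 0.61, -0.349, 0.356]
contact_force: [-1.0, 0.0, 0.1]
opening: 0.997
finger_force: 0.0
```

Run:
```python
from h import *
s=st(); q=cam("top"); r=cam("wrist"); p=cam("side")
for c in (q,r,p): find(c,["canister","canister_mouth"],2)
f=lambda c,b:cv2.resize(c["color"][b[1]:b[3],b[0]:b[2],::-1],(390,300))
cv2.imwrite("pics/s4.png",np.vstack([np.hstack([f(q,(230,210,390,330)),f(p,(290,170,410,290))]),np.hstack([f(r,(0,0,640,480)),f(r,(0,0,640,480))])])[:600])
mv([.45,-.118,.16],tool([0,0,-1],[0,-1,0])); mv([.45,-.118,.16],tool([0,0,-1],[1,0,0]))
```

```text
t 10.03 pos [0.4784 0.1199 0.2181] rot
 [[ 0.012  1.     0.005]
 [ 0.502 -0.002 -0.865]
 [-0.865  0.013 -0.502]] q [ 0.408  0.232  1.936 -0.92   1.568  0.722] F [-1.   0.   0.1] op 0.997 ff 0.0
canister 0.92 [0.482 0.053 0.009] [299. 264.]
canister 0.58 [ 0.451 -0.315  0.083] [477. 275.]
canister_mouth 0.83 [0.482 0.057 0.01 ] [297. 263.]
canister_mouth 0.65 [ 0.444 -0.112  0.02 ] [374. 281.]
canister 0.93 [0.48  0.069 0.065] [320.  85.]
canister_mouth 0.91 [0.477 0.071 0.065] [316.  84.]
canister 0.9 [0.479 0.071 0.06 ] [340. 240.]
canister_mouth 0.74 [0.477 0.068 0.06 ] [341. 240.]
MV [46.8 46.7 80.7] [-72.5 -25.9 231.8]
MV [ 0.1 60.1 -0.2] [-72.5 -25.9 231.8]
```

View pics/s4.png

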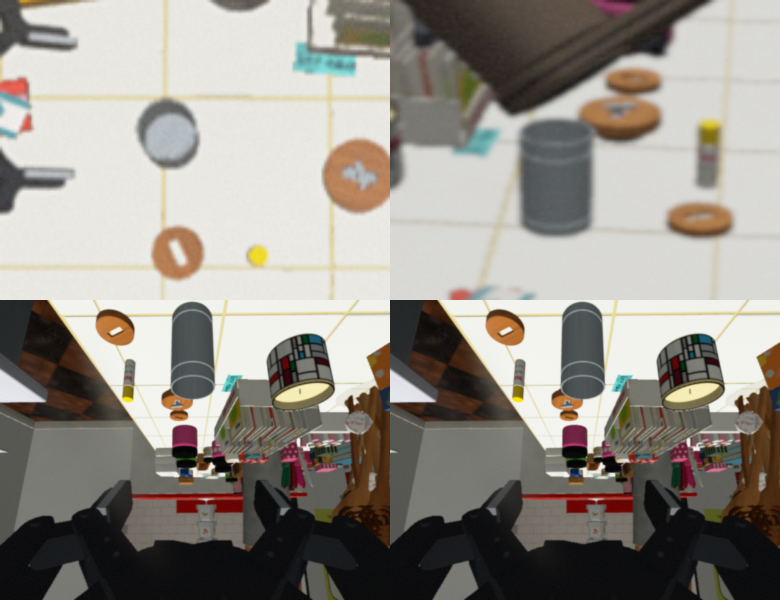

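The canister stands upright with its mouth open at the top: side crop (555,130), top crop (168,135). Next is the lid.

Call:
{"api": "send_rows", "payload": {"rows": "0 10 0 -40 -8 20 1;0 20 0 -90 -16 60 1;0 30 0 -110 -26 115 1;0 40 0 -110 -26 165 1;0 50 0 -110 -26 210 1;0 60 0 -107 -26 212 1;0 60 0 -107 -26 212 1;0 60 0 -107 -26 212 1"}}

```text
time: 11.48
eef_pos: [0.45, -0.1175, 0.2003]
tcp_rot: [0.708, 0.706, 0.001, 0.002]
contact_force: [-0.4, -0.4, -0.2]
opening: 1.0
finger_force: 0.0
```

Run:
```python
from h import *
s=st(); r=cam("wrist"); q=cam("top"); save(r,"pics/w5.png")
for c in (r,q): find(c,["cover","cover_slot","tbar","canister","canister_mouth"],2)
```

```text
t 11.47 pos [ 0.45   -0.1175  0.2003] rot
 [[ 0.002  1.     0.004]
 [ 1.    -0.002 -0.002]
 [-0.002  0.004 -1.   ]] q [-0.474 -0.14   2.129  0.     1.148 -0.472] F [-0.4 -0.4 -0.2] op 1.0 ff 0.0
cover 0.61 [ 0.443 -0.116  0.03 ] [309. 221.]
cover 0.58 [ 0.444 -0.222  0.01 ] [311. 319.]
cover_slot 0.93 [0.382 0.042 0.009] [234.  29.]
cover_slot 0.71 [ 0.439 -0.219  0.015] [306. 318.]
tbar 0.62 [ 0.447 -0.118  0.022] [313. 221.]
canister 0.73 [0.478 0.029 0.054] [356.  28.]
canister 0.59 [ 0.63  -0.012  0.058] [563.  89.]
canister_mouth 0.7 [0.472 0.025 0.054] [347.  33.]
cover 0.68 [0.378 0.042 0.009] [303. 311.]
cover 0.46 [ 0.448 -0.12   0.02 ] [378. 279.]
cover_slot 0.76 [0.377 0.047 0.013] [301. 312.]
tbar 0.53 [ 0.445 -0.116  0.02 ] [376. 280.]
canister 0.77 [0.481 0.052 0.008] [299. 264.]
canister 0.4 [ 0.45  -0.323  0.086] [482. 276.]
canister_mouth 0.62 [0.481 0.053 0.009] [299. 264.]
```

View pics/w5.png

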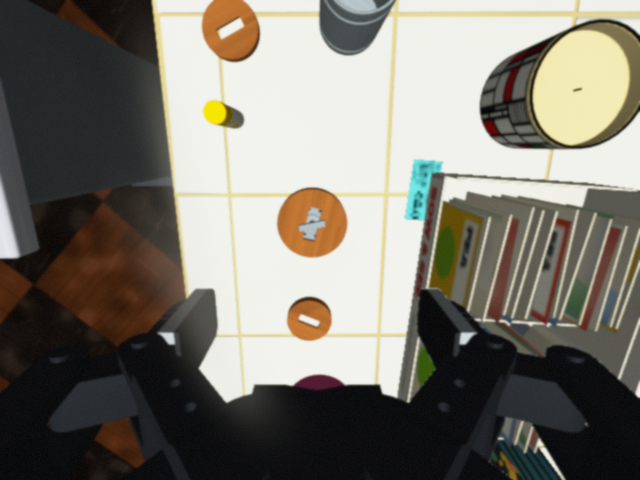

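The big lid is at (312,222) with the bar in it, a small empty-slot cover at (309,319), and the canister at (357,20). Next I fit the cover, bar and slot numerically.

```bash
cat >> h.py <<'E'
def fitlid(c,x0,y0,zc,lo=.9,hi=1.45,ang=None):
    """cover centre from colour, then bar angle a and offset d from silhouette fit; zc = cover lower edge"""
    im=c["color"].astype(int); hsv=cv2.cvtColor(c["color"],cv2.COLOR_RGB2HSV)
    t=np.linspace(0,2*np.pi,60)
    P=lambda pts,z:np.array([px(c,[p[0],p[1],z]) for p in pts])
    disc=lambda x,y,r:np.c_[x+r*np.cos(t),y+r*np.sin(t)]
    m=np.zeros(im.shape[:2],np.uint8); cv2.fillPoly(m,[P(disc(x0,y0,.045),zc+.015).round().astype(int)],1)
    wood=((hsv[...,1]>110)&(m>0)).astype(np.uint8)
    cs,_=cv2.findContours(wood,cv2.RETR_EXTERNAL,cv2.CHAIN_APPROX_NONE); k=cv2.convexHull(max(cs,key=cv2.contourArea)); M=cv2.moments(k)
    cen=ray(c,M["m10"]/M["m00"],M["m01"]/M["m00"],zc+.013)[:2]; print("cover c",cen.round(4),"diam",round(2*np.sqrt(M["m00"]/np.pi)/c["fx"]*np.linalg.norm(np.linalg.inv(c["extrinsics"])[:3,3]-[cen[0],cen[1],zc+.015]),4))
    inn=np.zeros_like(m); cv2.fillPoly(inn,[P(disc(cen[0],cen[1],.021),zc+.015).round().astype(int)],1)
    sat=hsv[...,1].astype(float); S=4; v,u=np.nonzero(inn); y1,y2,x1,x2=v.min()-3,v.max()+4,u.min()-3,u.max()+4
    gray=np.clip((130-sat)/100,0,1)[y1:y2,x1:x2]; I=inn[y1:y2,x1:x2]>0
    def rect(cx,cy,L,W,a,z):
        e=np.array([np.cos(a),np.sin(a)]);f=np.array([-e[1],e[0]])
        return P([np.array([cx,cy])+sx*L/2*e+sy*W/2*f for sx,sy in((1,1),(1,-1),(-1,-1),(-1,1))],z)
    def cost(a,d,ox,oy):
        b=np.zeros(((y2-y1)*S,(x2-x1)*S),np.float32)
        for r in (rect(cen[0]+ox,cen[1]+oy,.024,.006,a,zc+.020),rect(cen[0]+ox,cen[1]+oy,.030,.011,a+d,zc+.015)):
            cv2.fillPoly(b,[((r-[x1-.5,y1-.5])*S).round().astype(int)],1)
        b=cv2.resize(b,(x2-x1,y2-y1),interpolation=cv2.INTER_AREA); return ((b-gray)[I]**2).sum()
    best=min((cost(a,d,ox,oy),a,d,ox,oy) for a in np.arange(0,np.pi,.1) for d in np.arange(lo,hi,.1) for ox in(-.002,0,.002) for oy in(-.002,0,.002))
    from scipy.optimize import minimize
    r=minimize(lambda q:cost(q[0],q[1],q[2]/1e3,q[3]/1e3),[best[1],best[2],best[3]*1e3,best[4]*1e3],method="Nelder-Mead",options=dict(initial_simplex=np.array([[best[1],best[2],best[3]*1e3,best[4]*1e3]]*5)+np.vstack([np.zeros(4),np.diag([.1,.1,1,1])])))
    print("cost",round(best[0],1),round(r.fun,1),"bar a,d,off mm",r.x.round(3),"null",(gray[I]**2).sum().round(1)); return cen,r.x
E
python3 - <<'E'
from h import *
r=cam("wrist"); q=cam("top")
fitlid(r,.445,-.118,.012); fitlid(r,.445,-.118,.012,-3.2,0.); fitlid(q,.445,-.118,.012)
im=cv2.resize(r["color"][180:264,270:354,::-1],None,fx=5,fy=5,interpolation=cv2.INTER_NEAREST); cv2.imwrite("pics/lid.png",im)
E
```

```text
cover c [ 0.4456 -0.1178] diam 0.0615
cost 46.7 14.8 bar a,d,off mm [ 0.206  1.142 -0.095 -1.052] null 459.6
cover c [ 0.4456 -0.1178] diam 0.0615
cost 40.4 15.3 bar a,d,off mm [ 0.222 -2.016 -0.118 -1.007] null 459.6
cover c [ 0.4617 -0.1159] diam 0.0017
cost 171.0 161.8 bar a,d,off mm [  1.55    1.609  -0.494 -10.167] null 248.1
```

Call:
{"api": "send_rows", "payload": {"rows": "0 0 0 0 -4.4 50 1;0 0 0 0 -4.4 100 1;0 0 0 0 -4.4 140 1;0 0 0 0 -4.4 160 1;0 0 0 0 -4.4 170 1;0 0 0 0 -4.4 174 1;0 0 0 0 -4.4 174 1;0 0 0 0 -4.4 174 1"}}

```text
time: 13.18
eef_pos: [0.4473, -0.1183, 0.0275]
tcp_rot: [0.708, 0.706, 0.002, 0.003]
contact_force: [-0.1, 0.3, 0.5]
opening: 1.0
finger_force: 0.0
```

Call:
{"api": "send_rows", "payload": {"rows": "0 0 0 0 0 0 0.6;0 0 0 0 0 0 -1;0 0 0 0 0 0 -1;0 0 0 0 0 0 -1;0 0 0 0 0 0 -1", "grip_force": 35}}

```text
time: 13.8
eef_pos: [0.447, -0.1181, 0.0272]
tcp_rot: [0.708, 0.706, 0.002, 0.002]
contact_force: [-2.0, 1.3, 5.4]
opening: 0.742
finger_force: 37.5
```

Run:
```python
from h import *
s=st(); r=cam("wrist"); fitlid(r,.445,-.118,.012); save(r,"pics/w6.png")
```

```text
t 13.8 pos [ 0.447  -0.1181  0.0272] rot
 [[ 0.002  1.     0.005]
 [ 1.    -0.002 -0.   ]
 [-0.     0.005 -1.   ]] q [-0.479  0.147  2.221  0.003  0.768 -0.479] F [-2.   1.3  5.4] op 0.742 ff 37.530407230733545
cover c [ 0.4467 -0.1161] diam 0.0629
cost 423.2 260.8 bar a,d,off mm [ 0.191  1.131 -0.768 -2.795] null 2124.8
```

Call:
{"api": "send_rows", "payload": {"rows": "0 0 0 0 0 -8 -1;0 0 0 0 0 -20 -1;0 0 0 0 0 -60 -1;0 0 0 0 0 -110 -1;0 0 0 0 0 -140 -1;0 0 0 0 0 -140 -1;0 0 0 0 0 -140 -1"}}

```text
time: 14.72
eef_pos: [0.4449, -0.1174, 0.1651]
tcp_rot: [0.708, 0.706, 0.001, 0.001]
contact_force: [-0.3, -0.4, -2.2]
opening: 0.74
finger_force: 39.6
```

Run:
```python
from h import *
s=st(); r=cam("wrist"); q=cam("top"); save(r,"pics/w7.png"); p=cam("side")
z=s["eef_pos"][2]-.0272
fitlid(r,.447,-.118,.012+z)
for c in (q,p): find(c,["cover","inner_lid","canister","canister_mouth"],2)
def circ(c):
    # canister outer rim: gray vs. white counter
    h=cv2.cvtColor(c["color"],cv2.COLOR_RGB2GRAY); return h
h=circ(q)
cv2.imwrite("pics/m.png",np.hstack([cv2.resize(q["color"][235:295,265:335,::-1],(420,360),interpolation=cv2.INTER_CUBIC),cv2.resize(p["color"][60:260,250:450,::-1],(360,360),interpolation=cv2.INTER_CUBIC)]))
```

```text
t 14.72 pos [ 0.4449 -0.1174  0.1651] rot
 [[ 0.002  1.     0.003]
 [ 1.    -0.002  0.001]
 [ 0.001  0.003 -1.   ]] q [-4.800e-01 -1.050e-01  2.168e+00  2.000e-03  1.077e+00 -4.790e-01] F [-0.3 -0.4 -2.2] op 0.74 ff 39.58057009513141
cover c [ 0.4444 -0.1154] diam 0.0626
cost 416.9 321.0 bar a,d,off mm [ 0.158  1.161 -0.491 -1.681] null 2107.6
cover 0.83 [0.379 0.044 0.009] [302. 311.]
canister 0.9 [0.483 0.054 0.006] [298. 263.]
canister_mouth 0.78 [0.481 0.056 0.011] [298. 264.]
cover 0.81 [0.383 0.055 0.01 ] [384. 258.]
cover 0.78 [ 0.44  -0.103  0.163] [364. 165.]
inner_lid 0.61 [ 0.445 -0.106  0.139] [362. 174.]
canister 0.85 [0.477 0.07  0.059] [340. 241.]
canister_mouth 0.68 [0.477 0.069 0.058] [341. 241.]
```

View pics/m.png

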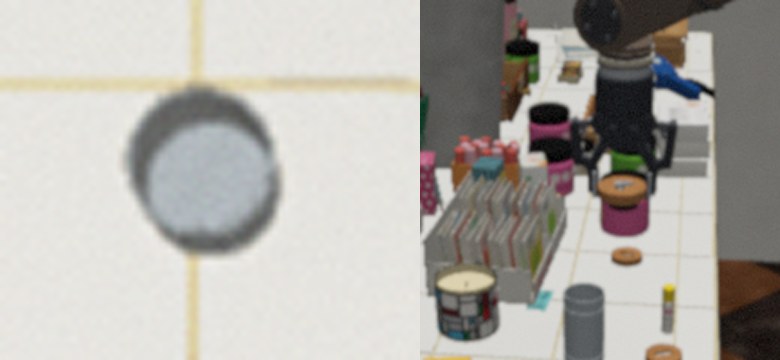

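The lid hangs complete from the gripper (side crop (623,188)), and the canister rim ring is visible in the top crop around (200,165). I fit the silhouette for its centre.

```bash
cat >> h.py <<'E'
def fitcan(c,x0=.477,y0=.053,show=None):
    from scipy.optimize import minimize
    g=cv2.cvtColor(c["color"],cv2.COLOR_RGB2LAB).astype(float); t=np.linspace(0,2*np.pi,72); S=4
    def hull(x,y,r=.0255): return cv2.convexHull(np.array([px(c,[x+r*np.cos(a),y+r*np.sin(a),z]) for z in (0,.095) for a in t],np.float32))[:,0]
    H=hull(x0,y0); x1,y1=(H.min(0)-10).astype(int); x2,y2=(H.max(0)+10).astype(int)
    x1,y1=max(x1,0),max(y1,0); G=g[y1:y2,x1:x2]; hh,ww=G.shape[:2]
    d=np.clip((225-G[...,0])/30,0,1)*(np.abs(G[...,2]-128)<14)
    def cost(q):
        b=np.zeros((hh*S,ww*S),np.float32); cv2.fillPoly(b,[((hull(q[0]/1e3,q[1]/1e3)-[x1-.5,y1-.5])*S).round().astype(int)],1)
        return ((cv2.resize(b,(ww,hh),interpolation=cv2.INTER_AREA)-d)**2).sum()
    r=minimize(cost,[x0*1e3,y0*1e3],method="Nelder-Mead",options=dict(initial_simplex=[[x0*1e3-3,y0*1e3-3],[x0*1e3+4,y0*1e3],[x0*1e3,y0*1e3+4]]))
    print("can",r.x.round(1),"cost",round(r.fun,1),"of",d.sum().round())
E
python3 - <<'E'
from h import *
fitcan(cam("top")); fitcan(cam("side")); fitcan(cam("wrist"))
mv([.477,.053,.165])
E
```

```text
can [477.8  51.2] cost 4.9 of 599.0
can [478.9  51. ] cost 230.9 of 1632.0
can [477.6  49.7] cost 6.1 of 2597.0
MV [0 0 0] [171.   30.7   1.6]
```

Call:
{"api": "send_rows", "payload": {"rows": "0 0 0 40 8 0 -1;0 0 0 90 17 0 -1;0 0 0 135 26 0 -1;0 0 0 160 31 0 -1;0 0 0 168 32.5 0 -1;0 0 0 168 32.5 0 -1;0 0 0 168 32.5 0 -1;0 0 0 168 32.5 0 -1"}}

```text
time: 16.42
eef_pos: [0.4787, 0.0492, 0.1666]
tcp_rot: [0.708, 0.706, 0.002, 0.002]
contact_force: [0.4, -0.3, -1.3]
opening: 0.738
finger_force: 39.5
```

Run:
```python
from h import *
s=st(); r=cam("wrist"); p=cam("side"); q=cam("top")
fitlid(r,s["eef_pos"][0],s["eef_pos"][1],s["eef_pos"][2]-.0152)
mv([.4778,.0506,.128],tool([0,0,-1],[1,0,0]))
find(p,["cover","inner_lid","canister"],2); find(q,["canister"])
```

```text
t 16.43 pos [0.4787 0.0492 0.1666] rot
 [[ 0.004  1.     0.005]
 [ 1.    -0.004 -0.   ]
 [-0.     0.005 -1.   ]] q [-0.109 -0.057  2.12   0.     1.074 -0.105] F [ 0.4 -0.3 -1.3] op 0.738 ff 39.54184312307916
cover c [0.4783 0.0511] diam 0.0627
cost 352.5 258.5 bar a,d,off mm [ 0.185  1.137 -0.578 -1.968] null 2104.8
MV [ 0.3  0.  -0.2] [ 1.1 -1.1 38.6]
cover 0.76 [0.384 0.055 0.01 ] [383. 258.]
cover 0.53 [ 0.44  -0.215  0.006] [365. 203.]
canister 0.67 [0.476 0.069 0.06 ] [341. 240.]
canister 0.37 [0.652 0.384 0.075] [221. 320.]
```

Call:
{"api": "send_rows", "payload": {"rows": "0.3 0 0 1.2 -1 20 -1;0.3 0 0 1.2 -1 35 -1;0.3 0 0 1.2 -1 41 -1;0.3 0 0 1.2 -1 45 -1;0.3 0 0 1.2 -1 49 -1;0.3 0 0 1.2 -1 52 -1;0.3 0 0 1.2 -1 52 -1"}}

```text
time: 17.65
eef_pos: [0.478, 0.0513, 0.1146]
tcp_rot: [0.708, 0.706, -0.0, -0.0]
contact_force: [-0.3, 0.5, -1.7]
opening: 0.74
finger_force: 39.5
```

Call:
{"api": "send_rows", "payload": {"rows": "0 0 0 0 0 2 -1;0 0 0 0 0 4 -1;0 0 0 0 0 6 -1;0 0 0 0 0 7 -1;0 0 0 0 0 7 -1;0 0 0 0 0 7 -1"}}

```text
time: 18.4
eef_pos: [0.4782, 0.0512, 0.1078]
tcp_rot: [0.708, 0.706, -0.0, 0.0]
contact_force: [-1.0, 0.9, -0.3]
opening: 0.739
finger_force: 39.6
```

Call:
{"api": "send_rows", "payload": {"rows": "0 0 0 0 0 .7 -1;0 0 0 0 0 .7 -1;0 0 0 0 0 1.4 -1;0 0 0 0 0 1.4 -1;0 0 0 0 0 2 -1;0 0 0 0 0 2 -1"}}

```text
time: 19.15
eef_pos: [0.4782, 0.0512, 0.1062]
tcp_rot: [0.708, 0.706, -0.0, -0.0]
contact_force: [-2.3, 0.5, 3.9]
opening: 0.736
finger_force: 40.3
```

Call:
{"api": "send_rows", "payload": {"rows": "0 0 0 0 0 -1.2 -1;0 0 10 0 0 -1.2 -1;0 0 20 0 0 -1.2 -1;0 0 30 0 0 -1.2 -1;0 0 40 0 0 -1.2 -1;0 0 50 0 0 -1.2 -1;0 0 60 0 0 -1.2 -1;0 0 60 0 0 -1.2 -1"}}

```text
time: 20.15
eef_pos: [0.4779, 0.0512, 0.1064]
tcp_rot: [0.966, 0.259, -0.0, -0.0]
contact_force: [-0.1, -0.1, -0.9]
opening: 0.74
finger_force: 39.7
```

Run:
```python
from h import *
s=st(); r=cam("wrist"); z=s["eef_pos"][2]-.0152
fitlid(r,s["eef_pos"][0],s["eef_pos"][1],z,-.5,.6); 
E=np.linalg.inv(r["extrinsics"])[:3,3]; u,v=px(r,[.478,.051,.122]).astype(int); print(u,v)
save(r,"pics/w8.png",(u-110,v-80,u+110,v+80),3.5)
```

```text
t 20.15 pos [0.4779 0.0512 0.1064] rot
 [[ 0.866  0.5   -0.   ]
 [ 0.5   -0.866 -0.   ]
 [-0.    -0.    -1.   ]] q [-0.105  0.036  2.155 -0.     0.951  0.943] F [-0.1 -0.1 -0.9] op 0.74 ff 39.7371196061431
cover c [0.4765 0.0528] diam 0.0659
cost 122.5 107.3 bar a,d,off mm [ 0.274  0.02  -0.091 -1.881] null 1763.2
318 338
```

View pics/w8.png

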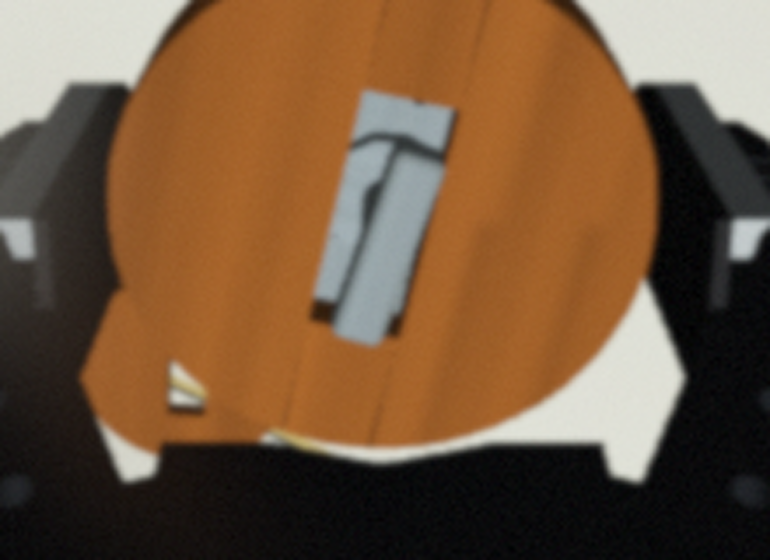

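The view shows the slot (left edge (362,90)→(315,300), ≈13.5°) trailing the bar ((400,145)→(335,330), ≈19°) by about 5°. That matches the planned 65° total, so I turn 5° more and lift.

Call:
{"api": "send_rows", "payload": {"rows": "0 0 5 0 0 -.6 -1;0 0 5.3 0 0 -.6 -1;0 0 5.3 0 0 -.6 -1;0 0 5.3 0 0 -2 -1;0 0 5.3 0 0 -4 -1;0 0 5.3 0 0 -4 -1"}}

```text
time: 20.95
eef_pos: [0.4782, 0.0512, 0.1111]
tcp_rot: [0.977, 0.213, 0.0, 0.0]
contact_force: [-0.3, -0.0, -1.5]
opening: 0.739
finger_force: 39.7
```

Run:
```python
from h import *
s=st(); r=cam("wrist"); p=cam("side"); find(p,["inner_lid","cover","canister"],2)
hsv=cv2.cvtColor(r["color"],cv2.COLOR_RGB2HSV)[290:380,260:380]
m=(hsv[...,1]<90)&(hsv[...,2]>100)
n,l,stt,c=cv2.connectedComponentsWithStats(m.astype(np.uint8)); print(stt[:6],c[:6].round(1))
```

```text
t 20.95 pos [0.4782 0.0512 0.1111] rot
 [[ 0.909  0.416  0.   ]
 [ 0.416 -0.909 -0.   ]
 [ 0.     0.    -1.   ]] q [-0.105  0.029  2.152 -0.     0.961  1.037] F [-0.3 -0.  -1.5] op 0.739 ff 39.66618735154043
cover 0.76 [0.491 0.067 0.108] [334. 220.]
cover 0.65 [ 0.443 -0.216  0.009] [364. 202.]
canister 0.58 [0.471 0.073 0.047] [343. 246.]
[[   0    0  120   90 9063]
 [  38    0   40   60 1444]
 [  90   68   30   22  293]] [[ 58.4  45.7]
 [ 56.3  29.2]
 [110.1  82.6]]
```

Call:
{"api": "send_rows", "payload": {"rows": "0 0 0 0 0 -2 -1;0 0 0 0 0 -4 -1;0 0 0 0 0 -5 -1;0 0 0 0 0 -5 -1"}}

```text
time: 21.7
eef_pos: [0.4781, 0.0512, 0.116]
tcp_rot: [0.977, 0.213, -0.0, 0.0]
contact_force: [-0.8, -0.4, -1.5]
opening: 0.742
finger_force: 39.7
```

Run:
```python
from h import *
s=st(); r=cam("wrist"); p=cam("side"); q=cam("top")
zc=s["eef_pos"][2]-.0152
for c in (p,q): fitlid_dummy=None; print([ (n,[(round(d["p"],2),w(c,d["position"]).round(3)) for d in ctrl.look_for(c,n)[:2]]) for n in("tbar","inner_lid","cover")])
fitlid(r,s["eef_pos"][0],s["eef_pos"][1],zc,-.25,.3)
g=cv2.cvtColor(r["color"],cv2.COLOR_RGB2HSV)[255:390:5,276:360:3]
for row in g: print("".join("%s"%("#" if a[1]>130 and a[2]>90 else "." if a[2]>120 else "x") for a in row))
```

```text
t 21.7 pos [0.4781 0.0512 0.116 ] rot
 [[ 0.909  0.416 -0.   ]
 [ 0.416 -0.909 -0.   ]
 [-0.     0.    -1.   ]] q [-0.105  0.02   2.15  -0.     0.972  1.037] F [-0.8 -0.4 -1.5] op 0.742 ff 39.66601558953698
[('tbar', []), ('inner_lid', [(0.43, array([0.475, 0.067, 0.048]))]), ('cover', [(0.65, array([0.384, 0.054, 0.008])), (0.56, array([ 0.444, -0.214,  0.009]))])]
[('tbar', []), ('inner_lid', [(0.22, array([0.421, 0.352, 0.023]))]), ('cover', [(0.62, array([ 0.44 , -0.221,  0.009]))])]
cover c [0.4783 0.052 ] diam 0.0645
cost 288.7 198.6 bar a,d,off mm [ 3.197  0.15   0.286 -0.436] null 1608.0
############################
############################
############################
############################
############################
############################
############....############
############..xxxx...#######
###########.........x#######
###########..x......########
##########..x......x########
##########..x......#########
#########.........x#########
#########.........x#########
#########..x......##########
########.........x##########
########.........###########
#######.........x###########
########xxxx....############
#########xxxxxxx############
############################
############################
############################
############################
###########################.
#########################xxx
xxxxx............#.....xxxxx
```

Call:
{"api": "send_rows", "payload": {"rows": "0 0 0 0 0 -3 -1;0 0 0 0 0 -6 -1;0 0 0 0 0 -9 -1;0 0 0 0 0 -12 -1;0 0 0 0 0 -15 -1;0 0 0 0 0 -15 -1"}}

```text
time: 22.9
eef_pos: [0.4782, 0.0512, 0.1312]
tcp_rot: [0.977, 0.213, 0.0, 0.0]
contact_force: [0.0, -0.3, 0.3]
opening: 0.742
finger_force: 39.7
```

Run:
```python
from h import *
s=st(); r=cam("wrist"); p=cam("side")
for n in("tbar","inner_lid","cover","canister"): print(n,[(round(d["p"],2),w(p,d["position"]).round(3)) for d in ctrl.look_for(p,n)[:2]])
print([px(p,[.478,.0512,z]).round() for z in (0,.095,.12,.137)])
u=int(px(p,[.478,.0512,.1])[0]); v=int(px(p,[.478,.0512,.1])[1])
g=p["color"][v-30:v+20:2,u-20:u+22:2]; h=cv2.cvtColor(np.ascontiguousarray(g),cv2.COLOR_RGB2HSV)
for i,row in enumerate(h): print(v-30+2*i,"".join("#" if a[1]>120 and a[2]>80 else "." if a[2]>150 else "o" if a[2]>95 else "x" for a in row))
g=cv2.cvtColor(r["color"],cv2.COLOR_RGB2HSV)[255:390:5,276:360:3]
for row in g: print("".join("%s"%("#" if a[1]>130 and a[2]>90 else "." if a[2]>120 else "x") for a in row))
```

```text
t 22.9 pos [0.4782 0.0512 0.1312] rot
 [[ 0.909  0.416  0.   ]
 [ 0.416 -0.909 -0.   ]
 [ 0.     0.    -1.   ]] q [-0.105 -0.004  2.141 -0.     1.004  1.037] F [ 0.  -0.3  0.3] op 0.742 ff 39.66663431150664
tbar []
inner_lid []
cover [(0.72, array([0.488, 0.064, 0.132])), (0.63, array([0.383, 0.05 , 0.009]))]
canister [(0.73, array([0.473, 0.07 , 0.046]))]
[array([341., 259.]), array([341., 222.]), array([341., 212.]), array([341., 204.])]
189 oooooxxxxxo.oxxxxxx##
191 ooooooxxxxo.oxxxxxx..
193 oooo..xxxxxxxxxxxxo..
195 oooo..xxxxxxxxxxxxo..
197 oooo..xxxxxxxxxxxxo..
199 .oo...xxxxxxxxoxxxo.#
201 ooo...x####xxxoxxx###
203 oo....#####xxxxxxxx##
205 oo...######xxxxxxxxo#
207 o....#####oxxxxx##...
209 o...####...xxxxx##...
211 o...#######xxxxx##...
213 ....#######xxxxx#o...
215 ....o######xxxxxxo...
217 .....o####xxxxxxo....
219 ......oooxxxxxxx.....
221 ........ooooxxoo.....
223 .....................
225 .....oo..............
227 .....oxooooooooo.....
229 .....oxxxxooxxxx.....
231 .....ooxxoxxxxxo.....
233 .....oxooooooooo.....
235 .....oxoooooooxx.....
237 .....oxxxxxoxoxx.....
############################
############################
############################
############################
############################
############################
############....############
###########.x........#######
###########.x.......x#######
###########.........########
##########.........x########
##########........x#########
#########.........x#########
#########........xx#########
#########.........##########
########..xx....xx##########
#########x.......###########
##########.......###########
########xxx.....############
#########xxxxxxx############
############################
############################
############################
############################
.###########################
.....####################xxx
xxxxx.................xxxxxx
```

Run:
```python
from h import *
p=cam("side"); C=(.478,.0512)
t=np.linspace(0,2*np.pi,72)
for nm,r,z in[("rim",.0255,.095),("flange bot",.027,.095),("flange top",.027,.098),("cover low",.032,.116),("cover top",.032,.131),("hang flange",.027,.118),("hang foot",.019,.102)]:
    H=np.array([px(p,[C[0]+r*np.cos(a),C[1]+r*np.sin(a),z]) for a in t]); print(nm,H.min(0).round(1),H.max(0).round(1))
g=cv2.cvtColor(p["color"],cv2.COLOR_RGB2GRAY); hs=cv2.cvtColor(p["color"],cv2.COLOR_RGB2HSV)
print("cols",list(range(322,364,3)))
for v in range(206,238): print(v," ".join("%3d%s"%(g[v,u],"w" if hs[v,u,1]>110 else " ") for u in range(322,364,3)))
```

```text
rim [329.1 216.1] [352.8 227.6]
flange bot [328.5 215.8] [353.4 227.9]
flange top [328.4 214.6] [353.5 226.7]
cover low [326.  206.3] [355.9 220.4]
cover top [326.  200.2] [356.  214.1]
hang flange [328.4 206.5] [353.6 218.4]
hang foot [332.1 214.7] [349.8 223.2]
cols [322, 325, 328, 331, 334, 337, 340, 343, 346, 349, 352, 355, 358, 361]
206 142  215  159  132w 130w 129w 113w  34   20   28   49   96  149   84 
207 167  214  143w 133w 123w 106w  95w  46   29   27   83w 137  195  146 
208 190  211  135w 132w 119w 116  101   57   29   28  112w 153  212  195 
209 200  207  133w 133w 128w 147  125   67   22   30  126w 149  217  213 
210 206  206  129w 133w 135w 150  130w  65   26   29  127w 140  216  217 
211 211  205  114w 134w 136w 137w 124w  71   29   24  124w 130  215  217 
212 216  206   93w 128w 135w 134w 122w  68   24   36  114w 119  216  215 
213 218  207   74w 111w 125w 129w 121w  69   23   32   95w 115  217  216 
214 217  208   71   84w 108w 118w 113w  70   20   33   75w 128  216  216 
215 217  212   85   69w  83w  97w  96w  71   25   33   64w 143  215  216 
216 216  216  124   
[... 906 characters left out ...]
 103   99   90  155  202  204  206 
229 212  216  208   88   85   89   95   93   90   88  165  208  209  209 
230 215  216  207   96   87   90   91   90   86   91  170  216  215  214 
231 216  215  205   99   87   90   91   93   91  101  169  216  217  216 
232 217  214  202   98  101   96   94   93   96  107  166  216  217  217 
233 216  215  200   91  111  101  101   99  105  102  164  217  216  217 
234 215  216  197   84  105  107  109  110  102   92  165  216  216  217 
235 217  216  194   81   93   98  107  106   93   87  164  217  216  217 
236 215  215  193   84   87   93   94   98   90   86  163  216  217  216 
237 216  216  191   85   89   91   92   93   90   87  163  217  216  216
```

The band at rows 221–226 is bright steel (≈165) where an open mouth would be dark, and no black plug hangs below the cover. So the inner lid is seated and the cover is free. I lift it straight up.

Call:
{"api": "send_rows", "payload": {"rows": "0 0 0 0 0 -10 -1;0 0 0 0 0 -30 -1;0 0 0 0 0 -60 -1;0 0 0 0 0 -90 -1;0 0 0 0 0 -120 -1;0 0 0 0 0 -140 -1;0 0 0 0 0 -145 -1;0 0 0 0 0 -145 -1"}}

```text
time: 24.25
eef_pos: [0.478, 0.0513, 0.2758]
tcp_rot: [0.977, 0.213, -0.0, 0.0]
contact_force: [1.0, -0.5, -1.6]
opening: 0.732
finger_force: 39.7
```

Call:
{"api": "send_rows", "payload": {"rows": "0 0 0 0 0 0 -1;0 0 0 0 0 0 -1;0 0 0 0 0 0 -1;0 0 0 0 0 0 -1"}}

```text
time: 24.75
eef_pos: [0.478, 0.0513, 0.2756]
tcp_rot: [0.977, 0.213, -0.0, -0.0]
contact_force: [-0.4, -0.2, -0.1]
opening: 0.738
finger_force: 39.7
```

Run:
```python
from h import *
s=st(); print(np.round(s["dq"],3)); p=cam("side"); q=cam("top"); r=cam("wrist")
for nm,c in(("side",p),("top",q),("wrist",r)):
    print(nm); find(c,["tbar","inner_lid","cover","canister"],3)
g=cv2.cvtColor(p["color"],cv2.COLOR_RGB2GRAY)
for v in range(198,234,2): print(v," ".join("%3d"%g[v,u] for u in range(322,364,3)))
find(q,["candle_glass","soap_carton","oil_tin","balm_tube","seed_jar","small_book"],1)
```

```text
t 24.75 pos [0.478  0.0513 0.2756] rot
 [[ 0.909  0.416 -0.001]
 [ 0.416 -0.909 -0.   ]
 [-0.001 -0.    -1.   ]] q [-0.104 -0.171  2.015 -0.     1.299  1.037] F [-0.4 -0.2 -0.1] op 0.738 ff 39.67140914166521
[ 0.002 -0.002 -0.001  0.     0.001  0.   ]
side
tbar 0.72 [0.475 0.054 0.1  ] [342. 220.]
tbar 0.39 [0.477 0.071 0.045] [341. 246.]
inner_lid 0.77 [0.48  0.054 0.096] [340. 222.]
cover 0.83 [0.383 0.053 0.009] [384. 258.]
cover 0.69 [0.487 0.065 0.277] [336. 145.]
cover 0.52 [ 0.445 -0.211  0.009] [363. 203.]
canister 0.87 [0.471 0.075 0.044] [343. 248.]
top
inner_lid 0.5 [0.46  0.042 0.094] [302. 270.]
cover 0.63 [0.455 0.048 0.279] [295. 262.]
cover 0.58 [ 0.443 -0.223  0.012] [424. 281.]
canister 0.38 [0.455 0.041 0.04 ] [304. 275.]
wrist
tbar 0.82 [0.483 0.053 0.097] [318. 215.]
inner_lid 0.73 [0.481 0.052 0.097] [318. 218.]
cover 0.97 [0.48  0.051 0.275] [321. 313.]
cover 0.87 [ 0.447 -0.22   0.014] [502. 316.]
canister 0.93 [0.504 0.06  0.053] [320. 186.]
canister 0.43 [0.481 0.054 0.098] [315. 218.]
198 124 125 207 207 210 201 211 210 211 214 214 214 179 147
200 100 171 2
[... 603 characters left out ...]
166 169 168 151 165 169 162 171 216 216 217
222 171 215 208 163 167 166 152 153 170 169 175 216 216 217
224 172 216 207 142 163 161 171 169 167 169 169 216 216 216
226 187 198 193  92 134 161 150 164 152 132 156 214 216 216
228 207 213 204  88  89 103 110 107 100  89 157 201 203 204
230 214 216 206  94  88  90  92  94  89  89 170 216 214 215
232 216 215 203 100 101  96  94  92  97 106 166 218 218 217
candle_glass 0.96 [ 0.644 -0.022  0.056] [333. 187.]
soap_carton 0.72 [ 0.646 -0.02   0.061] [333. 185.]
oil_tin 0.77 [0.647 0.346 0.094] [157. 180.]
balm_tube 0.64 [ 0.378 -0.023  0.066] [334. 311.]
seed_jar 0.83 [ 0.454 -0.319  0.083] [479. 274.]
small_book 0.69 [0.423 0.353 0.02 ] [159. 290.]
```

```bash
python3 -c "
from h import *
print(ctrl.sign_off())"
```

```text
the job is handed in; nothing more can be done
None
```

The job is handed in at about 25 s of the 70 s allowed. The canister stands upright with the inner lid seated, the cover is held level and still about 16 cm above it, and no bystander was seen to move; the soap carton was not found in the last check.

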